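# Turn the bearing housing over against the bench board

### The arm

A 6-joint arm with a two-finger parallel gripper is mounted at the origin on the work surface. World frame = base frame: x ahead of the robot, y to its left, z up, the work surface at z = 0. Lengths are in m, angles in rad, forces in N, time in s.
With the tool pointing down it reaches from about 0.375 to 0.975 m from the base axis. Payload 3.8 kg.
Tool frame: the origin (TCP) lies midway between the tips of the shut fingers; the grasp point (between the pads) lies 19 mm behind it (grasp_offset is the distance from the TCP to the grasp point, in m); z points along the fingers, y is the line along which they close (so a half turn about z gives the same grasp; the last joint's range is limited). The gripper opens to 85 mm and grips with 20 to 120 N. Pads are 22 mm wide; open, the fingers measure 114 mm over their backs; the gripper's body (76 mm by 85 mm) begins 54 mm behind the grasp point. The pads swing forward as they close: fully open they stand 13 mm farther back than shut.
Start: joints at [1.289, 0.264, 1.604, -0, 1.274, -0.037], TCP at [0.164, 0.655, 0.231] pointing down, gripper open.
Joint ranges: [-2.63, 2.63], [-0.94, 2.18], [0.31, 2.57], [-1.31, 4.45], [0, 2.66], [-2.55, 2.55]. Speed limits (rad/s): [2.57, 2.57, 3.14, 3.14, 3.14, 3.14].

### API

Orientations are given as a 3x3 rotation matrix whose columns are the frame's x, y, z axes.
In Python, from workcell import * gives the robot as it stands.
- The arm moves only by the tool drive_tool, never from a script. Its argument "commands" is a list that holds one entry, the list of rows, each a list of 6 numbers: the shift along the world's x, y, z as a fraction of full scale, then the turn, a rotation vector about the world's x, y, z as a fraction of full scale. A call has 1 to 12 rows; each row shifts and turns the commanded pose from where the row before left it; what a row does not reach is not made up. Full scale, the value 1, is 10 cm for a shift and 30 degrees for a turn. A row lasts 1/8 s, in which the tool goes at most 62.5 mm and 10.7 degrees, less where a joint would pass 70% of its speed; a pose out of reach is approached as far as the arm can. A call with a number of a shift or a turn outside -1 to 1 is refused whole. A call with a gripper value outside its range is refused whole. "claw" is the opening, from -1 (shut) to 1 (fully open), set as the call begins (left out, the last holds). The fingers move at their own pace and stop on an object; the grip force is fixed at half the most. Time passes only in rows, so rows that do not move let the fingers close. It gives the time, the measured TCP pose, the force, the opening and the grip force at its end, in the units of the state.
- sense(): the state, without advancing time (a new reading comes with each control period).
- get_image(name): name is "side" or "top"; returns (picture, depth): 480x640x3 uint8, red, green, blue; 480x640 float32, m along the optical axis (not along the pixel's ray), 0 where there is no reading.
- camera_info(name): a dict with "fx", "fy", "cx", "cy" (pixels), "R" (3x3) and "t" (3): a world point X has camera coordinates R X + t. Camera axes: x right, y down, z forward; pixel columns grow to the right and rows downward; lengths in m; the calibration is good to about 2 mm. A picture is of the moment at which its call begins. camera_info takes no time and is no camera call.
- hand_in(): hands the job in; it is judged then, once.
Trained networks look in the newest picture that a camera, given by its name, has taken for a name from the list of things; names that differ only in an ending like _2 or _b are one class to them, and where a whole thing is asked for, a point or a joint stands for the part that bears it (a point fixed in the world has none). Each returns a list of dicts, best first, with "conf" (0 to 1); they miss things now and then, are a little off and sometimes report something else, mostly with a low value. They report only what shows in the picture. A call takes as long as a camera call.
- cut_out(name, camera): "region" (480x640 bool, what is visible of it) and "rect" ([centre column, centre row, width, height] in pixels, round what is visible of it).
The state is a dict: "time": time; "joint_pos": joint angles; "qvel": joint speeds; "tau": joint torques, N m; "tool_pos": TCP position; "ee_rot": TCP orientation; "wrist_force": force on the tool from outside, world axes, zero at the start; "moment": the same for the moment, N m; "width": finger opening in m; "finger_force": force on a finger pad.
Only numpy, scipy, OpenCV 4.12 (cv2) and the standard library are available. Lean on these libraries where they do the work, as an engineer would, in place of code of your own. Each camera call takes 0.05 s, during which the arm holds its last target. There are 200 camera calls.

### The job

The flanged bearing housing in front of the raised bench board stands on its boss, blue flange face up. Push it with the fingertips up against the front edge of the board, tip it up by the near long side of its flange until it falls over forwards onto the board, blue face down and boss up, and then push it back along the board until the long side of its flange sits flush against the stop rail. Do not grip the housing or lift it off its support, touch it gently, leave everything else where it is and move clear at the end.

Things in the scene. Friction and masses are not known exactly. Their poses are not given: they have to be found in the camera images.
- housing: The housing to turn over, loose, about 0.35 kg: an aluminium flange plate 80 mm (its x) by 110 mm (its y) by 8 mm thick (its z), with a boss in the middle of its -z face. Origin at the centre of the flange, half-way through its thickness. +z points out of the blue painted face, up at the start. It starts with its +x side towards the board, askew by up to 0.25 rad.
- boss_end (a point): Middle of the end face of the housing's boss, 31 mm from the flange's centre. The boss is 44 mm (along x) by 66 mm (y) and 27 mm high, square-edged, with a bearing ringed in brass in its end. At the start the housing stands on this face on the bench, the flange 27 to 35 mm above the bench, the boss about 20 to 55 mm short of the board.
- edge_a (a point): Middle of the flange's long side at +x (40 mm from its centre), the side towards the board at the start, over which the housing turns. The flange juts out 18 mm past the boss here: with the boss against the board's front edge it reaches 18 mm over the board, 9 mm above the board's top.
- edge_b (a point): Middle of the flange's long side at -x (40 mm from its centre), the side nearer the robot at the start, to be raised: it juts out 18 mm past the boss, with 27 mm of free height under it. Once the housing has turned over this is the side that faces the stop rail.
- board: The bench board, fixed: plywood with a rubber face and a steel-shod front edge, 210 mm deep (its x, away from the robot) by 460 mm wide (its y) by 18 mm high. Its origin lies at bench level in the middle of its front edge; z is up. The front edge is an upright wall 18 mm high; beyond it the flat top runs back 150 mm to the stop rail.
- ledge (a point): Top of the board's front edge, in its middle, 18 mm above the bench.
- rail_face (a point): Middle of the stop rail's front face. The rail is an aluminium bar 440 mm long (along the board's y), 15 mm deep and 12 mm high above the board's top; its front face is upright, 150 mm behind the board's front edge. This point lies 6 mm above the board's top.
- done_housing: A finished housing of the same size lying boss up on the bench beside the work, loose, origin at the centre of its flange, 35 mm high. Leave it alone.
- roller: A rubber-covered roller standing on end on one end of the board, 52 mm across and 123 mm high, loose, origin at its foot. Leave it alone.
- bearing: A ball bearing lying on the other end of the board, 52 mm across and 15 mm high, loose, origin at its underside. Leave it alone.
- calliper: A calliper lying on the bench in front of the board, 150 mm long and 10 mm high, loose, origin at its underside. Leave it alone.
- grease: A tin, 60 mm across and 70 mm high, on the bench beside the board, loose, origin at its foot. Leave it alone.
- oil: A pale bottle with a red cap, 52 mm across and 130 mm high, on the bench beside the board, loose, origin at its foot. Leave it alone.
- driver: A screwdriver, 190 mm long, lying on the bench to one side, loose. Leave it alone.

How it is judged:
By the outcome, as a careful person would: the job done as asked, in the order asked, and still so for the second after the job is handed in, with the robot touching nothing.
It also fails if it takes over 72 s, if anything falls off the work surface, if the arm or the gripper's body presses on something with over 40 N, if the wrist force passes 120 N, or if a joint passes its speed limit or range.

## Working session

There is one attempt and no reset: what is moved stays moved. The work goes in short steps, Python scripts to look and compute and a tool call to move; the robot and the scene stay as the last step left them, time stands still between calls to the robot, and variables do not carry over. Pictures are saved under pics/ and viewed, at most 10 in all, crops included, and the job is handed in when it is done.

Besides the shell and the picture viewer there is one more tool, called after ">>>" as name(argument=value, ...) on one line, values as JSON. drive_tool: Moves the arm, as the interface text tells. Shift numbers are shares of 10 cm and turn numbers shares of 30 degrees, none past 1 either way. Its arguments: {"type":"object","properties":{"commands":{"type":"array"},"claw":{"type":"number"}},"required":["commands"]}

```bash
mkdir -p pics; ls; cat > h.py <<'E'
from workcell import *
import numpy as np, cv2
def pts(cam,depth,mask=None):
    c=camera_info(cam); v,u=np.nonzero((depth>0)&(mask if mask is not None else True))
    z=depth[v,u]; P=np.c_[(u-c["cx"])/c["fx"]*z,(v-c["cy"])/c["fy"]*z,z]
    return (P-np.array(c["t"]))@np.array(c["R"]),u,v
def save(cam,n):
    im,d=get_image(cam); cv2.imwrite("pics/"+n,im[:,:,::-1]); return im,d
E
python3 - <<'E'
from h import *
for cam in("top","side"):
    im,d=save(cam,cam+"0.png")
    c=camera_info(cam); print(cam,"pos",-np.array(c["R"]).T@np.array(c["t"]))
    for n in("housing","board","done_housing","roller","bearing","calliper","grease","oil"):
        for r in cut_out(n,cam)[:2]:
            P,u,v=pts(cam,d,r["region"])
            print(n,round(r["conf"],2),np.round(r["rect"]),np.round(np.median(P,0),3),np.round(np.percentile(P,[2,98],axis=0),3).tolist())
print(sense())
E
```

```text
pics
top pos [0.4554572  0.03068257 0.97454663]
housing 0.88 [284. 276.  57.  45.] [0.515 0.084 0.035] [[0.474, 0.03, 0.032], [0.556, 0.137, 0.039]]
board 0.58 [308. 211. 226. 147.] [0.663 0.026 0.018] [[0.53, -0.194, 0.014], [0.797, 0.243, 0.031]]
done_housing 0.56 [384. 322.  57.  45.] [ 0.423 -0.145  0.009] [[0.384, -0.202, 0.004], [0.462, -0.096, 0.038]]
roller 0.79 [390. 243.  32.  31.] [ 0.583 -0.135  0.119] [[0.563, -0.164, 0.045], [0.609, -0.116, 0.142]]
roller 0.36 [282. 277.  55.  43.] [0.514 0.083 0.035] [[0.472, 0.03, 0.031], [0.556, 0.136, 0.039]]
bearing 0.69 [226. 199.  23.  26.] [0.679 0.214 0.032] [[0.655, 0.191, 0.017], [0.708, 0.239, 0.036]]
bearing 0.65 [283. 274.  58.  49.] [0.514 0.084 0.035] [[0.474, 0.031, 0.032], [0.556, 0.135, 0.039]]
calliper 0.81 [202. 272.  28.  70.] [0.543 0.273 0.006] [[0.444, 0.242, -0.001], [0.591, 0.292, 0.013]]
calliper 0.54 [312. 211. 226. 149.] [0.663 0.027 0.018] [[0.528, -0.194, 0.014], [0.798, 0.244, 0.031]]
grease 0.92 [184. 178.  33.  37.] [0.715 0.299 0.069] [[0.692, 0.277, -0.0], [0.755, 0.332, 0.073]]
oil 0.73 [432. 276.  
[... 1253 characters left out ...]
4462e-05,
        1.27367262e+00, -3.68967797e-02]), 'qvel': array([-0.00082659,  0.00140841, -0.0018595 ,  0.001703  , -0.00056695,
        0.00047543]), 'tau': array([-1.84542264e-04, -5.15043926e+01, -3.67730784e+01, -1.51892159e-04,
        6.21914569e-04,  5.16782308e-06]), 'tool_pos': array([0.16361017, 0.65485429, 0.2312802 ]), 'ee_rot': array([[-9.70180307e-01,  2.42384345e-01,  1.36280464e-05],
       [ 2.42384346e-01,  9.70180307e-01,  8.98792042e-06],
       [-1.10431310e-05,  1.20231285e-05, -1.00000000e+00]]), 'wrist_force': array([ 0.00862329, -0.20300538,  0.24901549]), 'moment': array([ 0.03938806, -0.05530761, -0.00730438]), 'finger_force': 0.0, 'width': 0.08529545884858436}
```

```bash
cat >> h.py <<'E'
def rectfit(cam,d,lo,hi,region=None,zlo=.025,zhi=.042):
    P,u,v=pts(cam,d,region)
    m=(P[:,0]>lo[0])&(P[:,0]<hi[0])&(P[:,1]>lo[1])&(P[:,1]<hi[1])&(P[:,2]>zlo)&(P[:,2]<zhi)
    return P[m],cv2.minAreaRect(P[m][:,:2].astype(np.float32)*1000)
E
python3 - <<'E'
from h import *
im,d=get_image("top")
r=cut_out("housing","top")[0]
P,R=rectfit("top",d,(.4,0),(.6,.2),r["region"]); print("housing",R,np.median(P[:,2]))
b=[x for x in cut_out("board","top")][0]
P,R=rectfit("top",d,(.5,-.3),(.85,.3),b["region"],.012,.036);print("board",R)
# rail: points z 24..36, excluding bearing/roller
P,R=rectfit("top",d,(.66,-.2),(.85,.3),None,.026,.036);P=P[P[:,0]>.715]; print("rail",cv2.minAreaRect(P[:,:2].astype(np.float32)*1000))
P,u,v=pts("top",d)
# front edge: for y-bins min x with z>.012 (board)
A=[]
for y in np.arange(-.08,.2,.01):
    s=(abs(P[:,1]-y)<.005)&(P[:,2]>.011)&(P[:,2]<.023)&(P[:,0]>.5)&(P[:,0]<.7)
    if s.sum()>5: A.append((y,np.sort(P[s,0])[1]))
A=np.array(A); print(np.round(A,4).tolist())
E
```

```text
housing ((514.879150390625, 83.55183410644531), (109.06385803222656, 79.33369445800781), 79.05305480957031) 0.03535902296460512
board ((664.7301635742188, 24.71087646484375), (461.31927490234375, 211.2587432861328), 73.8577880859375)
rail ((748.4853515625, 134.34912109375), (287.1084289550781, 65.35916900634766), 89.53520202636719)
[[-0.08, 0.5244], [-0.07, 0.5281], [-0.06, 0.5302], [-0.05, 0.5339], [-0.04, 0.536], [-0.03, 0.5402], [-0.02, 0.5421], [-0.01, 0.546], [-0.0, 0.5479], [0.01, 0.5506], [0.02, 0.5539], [0.03, 0.5567], [0.04, 0.5601], [0.05, 0.5623], [0.06, 0.5646], [0.07, 0.5682], [0.08, 0.5705], [0.09, 0.5743], [0.1, 0.5764], [0.11, 0.5802], [0.12, 0.5824], [0.13, 0.5862], [0.14, 0.5884], [0.15, 0.5925], [0.16, 0.5944], [0.17, 0.5972], [0.18, 0.6006], [0.19, 0.6028], [0.2, 0.6054]]
```

View pics/top0.png

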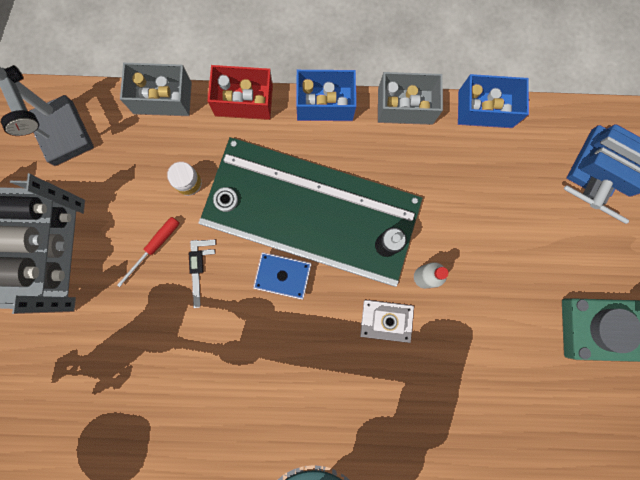

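View pics/side0.png

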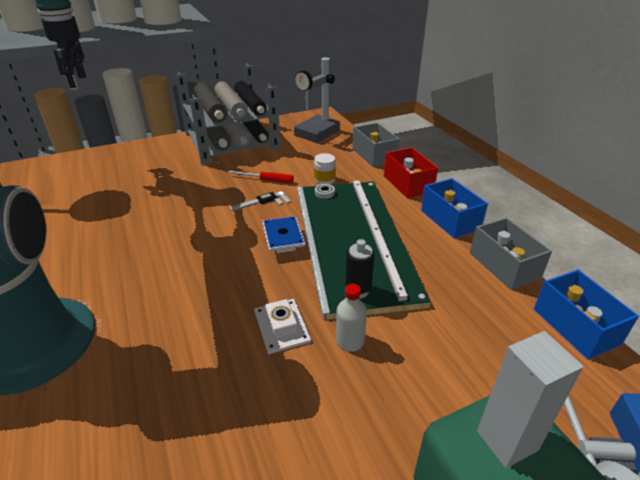

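The top picture shows the board tilted about 16°, with the blue housing at pixel (283,276) in front of it, the roller at (393,240) and the bearing at (226,199). The side picture agrees with this, and there is room along the board on both sides of the housing. I'll first move to a staging point behind the housing with the fingers half open.

>>> drive_tool(commands=[[[0.22,-0.455,-0.03,0,0,0],[0.22,-0.455,-0.03,0,0,0],[0.22,-0.455,-0.03,0,0,0],[0.22,-0.455,-0.03,0,0,0],[0.22,-0.455,-0.03,0,0,0],[0.22,-0.455,-0.03,0,0,0],[0.22,-0.455,-0.03,0,0,-0.07],[0.22,-0.455,-0.03,0,0,0],[0.22,-0.455,-0.03,0,0,0],[0.22,-0.455,-0.03,0,0,0],[0.22,-0.455,-0.03,0,0,0],[0.22,-0.455,-0.03,0,0,0]]], claw=0)

```text
time: 2.55
tool_pos: [0.4283, 0.1074, 0.1957]
ee_rot: [[-0.961, 0.278, 0.001], [0.278, 0.961, 0.0], [-0.001, 0.001, -1.0]]
wrist_force: [-0.4, 1.3, -0.2]
width: 0.0425
finger_force: 0.0
```

>>> drive_tool(commands=[[[0,0,-0.5,0,0,0],[0,0,-0.5,0,0,0],[0,0,-0.5,0,0,0],[0,0,-0.33,0,0,0],[0.048,-0.014,0,0,0,0],[0.048,-0.014,0,0,0,0],[0.048,-0.014,0,0,0,0],[0.048,-0.014,0,0,0,0],[0.048,-0.014,0,0,0,0],[0.048,-0.014,0,0,0,0],[0.048,-0.014,0,0,0,0],[0.048,-0.014,0,0,0,0]]])

```text
time: 4.05
tool_pos: [0.4657, 0.0977, 0.0121]
ee_rot: [[-0.961, 0.278, -0.001], [0.278, 0.961, 0.0], [0.001, -0.0, -1.0]]
wrist_force: [-2.3, 2.3, 1.8]
width: 0.0427
finger_force: 1.2
```

>>> drive_tool(commands=[[[0.048,-0.014,0,0,0,0],[0.048,-0.014,0,0,0,0],[0.038,-0.011,0,0,0,0],[0.03,-0.009,0,0,0,0]]])

```text
time: 4.55
tool_pos: [0.4823, 0.0927, 0.0121]
ee_rot: [[-0.961, 0.278, -0.001], [0.278, 0.961, -0.0], [0.0, -0.0, -1.0]]
wrist_force: [-2.7, 0.2, 0.2]
width: 0.0429
finger_force: 1.1
```

```bash
cat > fit.py <<'E'
from h import *
import sys
n=np.array([.961,-.278]);e=np.array([.278,.961])
im,d=get_image("top")
r=cut_out("housing","top")
r=[x for x in r if .45<np.median(pts("top",d,x["region"])[0][:,0])<.75][0]
P,R=rectfit("top",d,(.4,-.05),(.8,.25),r["region"],.022)
c=np.array(R[0])/1000
print(r["conf"],R,"z",np.median(P[:,2]),"n,s",c@n-.5263,c@e)
q=P[:,:2]; print("n range",np.percentile(q@n-.5263,[1,99]),"s",np.percentile(q@e,[1,99]))
s=sense(); print("tcp",s["tool_pos"],"n",s["tool_pos"][:2]@n-.5263,s["wrist_force"])
E
python3 fit.py
```

```text
0.8 ((556.9273071289062, 65.6578369140625), (113.16191101074219, 38.548282623291016), 63.62345504760742) z 0.0353771900755998 n,s -0.009345736511230385 0.21792297265625002
n range [-0.03543201  0.00213046] s [0.16497469 0.27415695]
tcp [0.48282835 0.09263467 0.01221713] n -0.08805439984598673 [ 0.28268169  0.44542327 -0.8580978 ]
```

>>> drive_tool(commands=[[[0.029,-0.008,0,0,0,0],[0.029,-0.008,0,0,0,0],[0.029,-0.008,0,0,0,0],[0.029,-0.008,0,0,0,0],[0.01,-0.003,0,0,0,0]]])

```text
time: 5.28
tool_pos: [0.4953, 0.0893, 0.0123]
ee_rot: [[-0.961, 0.278, 0.0], [0.278, 0.961, 0.0], [-0.0, 0.0, -1.0]]
wrist_force: [-1.9, 0.6, 0.4]
width: 0.0432
finger_force: 1.0
```

>>> drive_tool(commands=[[[0.01,-0.003,0,0,0,0],[0.01,-0.003,0,0,0,0]]])

```text
time: 5.52
tool_pos: [0.4969, 0.0888, 0.0123]
ee_rot: [[-0.961, 0.278, -0.0], [0.278, 0.961, -0.0], [0.0, -0.0, -1.0]]
wrist_force: [-1.4, 0.3, 0.2]
width: 0.0426
finger_force: 1.0
```

```bash
python3 fit.py
```

```text
0.65 ((575.90966796875, 61.042518615722656), (108.15776062011719, 26.301971435546875), 65.61763000488281) z 0.035298559565477776 n,s 0.010179370742797844 0.21876474808502197
n range [-0.0084639   0.01657392] s [0.16642043 0.27306903]
tcp [0.49712545 0.08873971 0.01229744] n -0.0732320790653061 [-1.22313449  0.71513689 -0.43833069]
```

>>> drive_tool(commands=[[[0.01,-0.003,0,0,0,0],[0,0,0,0,0,0]]])

```text
time: 5.88
tool_pos: [0.498, 0.0884, 0.0123]
ee_rot: [[-0.961, 0.278, -0.0], [0.278, 0.961, -0.0], [0.0, -0.0, -1.0]]
wrist_force: [-0.7, 0.9, -0.2]
width: 0.0424
finger_force: 0.8
```

>>> drive_tool(commands=[[[0.01,-0.003,0,0,0,0],[0,0,0,0,0,0]]])

```text
time: 6.12
tool_pos: [0.498, 0.0884, 0.0122]
ee_rot: [[-0.961, 0.278, -0.002], [0.278, 0.961, 0.0], [0.002, -0.0, -1.0]]
wrist_force: [-4.3, 2.1, 2.6]
width: 0.0428
finger_force: 2.6
```

>>> drive_tool(commands=[[[-0.19,0.056,0,0,0,0],[0,0,0.4,0,0,0],[0,0,0.3,-0.0927,-0.32,0],[0,0,0,-0.0927,-0.32,0],[0,0,0,-0.0927,-0.32,0],[0,0,0,-0.0927,-0.32,0],[0,0,0,-0.0927,-0.32,0],[0,0,0,0,0,0]]])

```text
time: 7.12
tool_pos: [0.4758, 0.0808, 0.0773]
ee_rot: [[-0.762, 0.304, 0.572], [0.219, 0.952, -0.214], [-0.61, -0.038, -0.792]]
wrist_force: [0.7, 0.5, 0.3]
width: 0.0424
finger_force: 0.0
```

```bash
python3 fit.py; python3 -c "
from h import *
print(sense()['joint_pos']); save('side','side1.png')"
```

```text
0.76 ((545.7179565429688, 71.21473693847656), (109.33961486816406, 79.88671875), 73.8312759399414) z 0.03532629279146335 n,s -0.021662740631103516 0.22014695411682128
n range [-0.06068286  0.01668445] s [0.16701147 0.27297876]
tcp [0.47821344 0.08119855 0.07912984] n -0.08931008449501598 [ 0.12669948 -0.35502164  0.16713538]
[ 0.43014219 -0.15485508  2.51633949 -1.0482468   0.52307572  0.02646272]
```

View pics/side1.png

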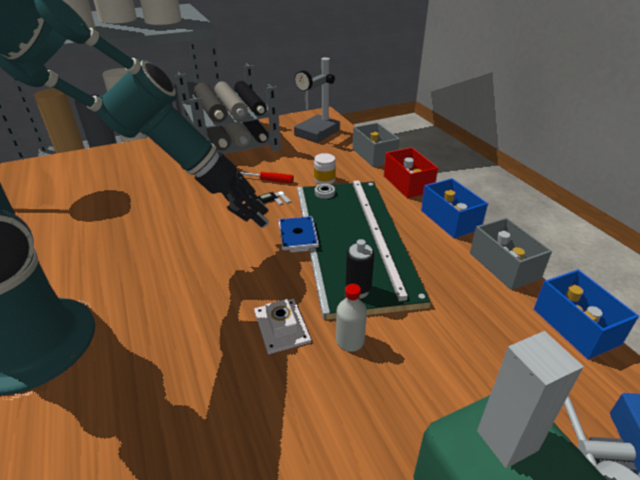

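```bash
cat > to.py <<'E'
# usage: to.py n_mm s_mm z_mm theta_deg rows -> per-row command
from h import *
import sys
from scipy.spatial.transform import Rotation as Ro
N=np.array([.961,-.278,0]);E=np.array([.278,.961,0]);N/=np.linalg.norm(N);E/=np.linalg.norm(E)
a,b,z,th,k=map(float,sys.argv[1:]);th=np.radians(th)
zt=np.sin(th)*N-np.cos(th)*np.array([0,0,1]); R=np.c_[np.cross(E,zt),E,zt]
s=sense(); p=N*(.5263+a/1000)+E*b/1000+np.array([0,0,z/1000])
t=s["tool_pos"]; z0=s["ee_rot"][:,2]
print("now n,s,z",np.round([t@N*1000-526.3,t@E*1000,t[2]*1000],1),"theta",np.degrees(np.arctan2(z0@N,-z0[2])),"q",np.round(s["joint_pos"],2),"F",np.round(s["wrist_force"],1))
dr=Ro.from_matrix(R@s["ee_rot"].T).as_rotvec()
print(np.round(np.r_[(p-t)/.1,dr/np.radians(30)]/k,4).tolist(),"turn/row",np.degrees(np.linalg.norm(dr))/k)
E
python3 to.py -85 220 30 44 4
```

```text
now n,s,z [-88.8 211.   79.6] theta 37.675526041777495 q [ 0.43 -0.15  2.52 -1.05  0.52  0.03] F [0.  0.5 0.6]
[0.0153, 0.0189, -0.1241, 0.0003, -0.0549, 0.0155] turn/row 1.710825247025393
```

>>> drive_tool(commands=[[[0.0153,0.0189,-0.1241,0,0,0],[0.0153,0.0189,-0.1241,0,0,0],[0.0153,0.0189,-0.1241,0,-0.11,0.03],[0.0153,0.0189,-0.1241,0,-0.11,0.03],[0,0,0,0,0,0]]])

```text
time: 7.9
tool_pos: [0.4773, 0.0954, 0.0652]
ee_rot: [[-0.721, 0.288, 0.631], [0.208, 0.958, -0.199], [-0.661, -0.012, -0.75]]
wrist_force: [-0.2, 0.8, 1.2]
width: 0.0423
finger_force: 0.0
```

```bash
python3 to.py -85 220 10 46 2
```

```text
now n,s,z [-94.3 224.3  65.2] theta 41.388647853786395 q [ 0.49 -0.11  2.56 -1.31  0.51  0.33] F [-0.2  0.8  1.2]
[0.0385, -0.0336, -0.276, -0.0108, -0.0769, 0.0102] turn/row 2.349023476644646
```

```bash
cat > kin.py <<'E'
import numpy as np
from scipy.spatial.transform import Rotation as Ro
from scipy.optimize import least_squares
def fk(q,p,sg=(1,1,1)):
    h,L1,L2,T,a,b=p
    A=Ro.from_euler('z',q[0]);x=np.array([0,0,h])
    x=x+A.apply([b,0,0])
    A=A*Ro.from_euler('y',q[1]);x=x+A.apply([0,0,L1])
    A=A*Ro.from_euler('y',q[2]);x=x+A.apply([a,0,L2])
    A=A*Ro.from_euler('z',sg[0]*q[3])*Ro.from_euler('y',q[4]);
    x=x+A.apply([0,0,T]); A=A*Ro.from_euler('z',sg[1]*q[5])
    return x,A.as_matrix()
LIM=np.array([[-2.63,2.63],[-.94,2.18],[.31,2.57],[-1.31,4.45],[0,2.66],[-2.55,2.55]])
D=[([1.28907,.263866,1.604042,0,1.273673,-.0368968],[.16361,.65485,.23128]),([.43014219,-.15485508,2.51633949,-1.0482468,.52307572,.02646272],[.47821344,.08119855,.07912984])]
E
python3 - <<'E'
from h import *; from kin import *
s=sense();D.append((s["joint_pos"],s["tool_pos"]))
for sg in((1,1),(-1,1)):
    r=least_squares(lambda p:np.concatenate([fk(q,p,sg)[0]-np.array(t) for q,t in D]),[.3,.4,.4,.2,0,0]); print(sg,r.cost,r.x)
    print(fk(s["joint_pos"],r.x,sg)[1].round(3).tolist()); print(s["ee_rot"].round(3).tolist())
print(fk(D[0][0],r.x)[1].round(3).tolist())
E
```

```text
(1, 1) 0.00031127002638846996 [ 0.20174971  0.48628914  0.53004843  0.29268473 -0.00821694  0.03846387]
[[-0.288, -0.721, 0.631], [-0.958, 0.208, -0.199], [0.012, -0.661, -0.75]]
[[-0.721, 0.288, 0.631], [0.208, 0.958, -0.199], [-0.661, -0.012, -0.75]]
(-1, 1) 0.00034555599765316434 [-0.33056565  0.21292379  0.1455989  -0.29239805 -0.11046576  0.44753948]
[[-0.606, 0.773, 0.191], [0.678, 0.374, 0.633], [0.417, 0.513, -0.75]]
[[-0.721, 0.288, 0.631], [0.208, 0.958, -0.199], [-0.661, -0.012, -0.75]]
[[-0.242, -0.97, 0.0], [-0.97, 0.242, 0.0], [-0.0, -0.0, -1.0]]
```

```bash
python3 - <<'E'
from h import *; from kin import *
s=sense();D=[D[0],(s["joint_pos"],s["tool_pos"])]
print(s["joint_pos"],s["tool_pos"])
for m in([1,1,1,1,0,0],[1,1,1,1,0,1],[1,1,1,1,1,0]):
    m=np.array(m)
    r=least_squares(lambda p:np.concatenate([fk(q,p*m)[0]-np.array(t) for q,t in D]),[.3,.4,.4,.2,0,0]); print(m,r.cost,r.x*m,(r.fun*1000).round(1))
E
```

```text
[ 0.48611762 -0.11358263  2.5566242  -1.30804357  0.5087758   0.33256803] [0.4773481  0.09541424 0.0651917 ]
[1 1 1 1 0 0] 0.00041094325733021723 [0.26639638 0.46963988 0.5762941  0.31214055 0.         0.        ] [23.6 -7.9  7.6  0.1 -9.2 -7.6]
[1 1 1 1 0 1] 0.00030994758816040783 [0.22502796 0.47406754 0.53505415 0.29476523 0.         0.03926119] [23.9 -6.9  0.   0.   0.  -0. ]
[1 1 1 1 1 0] 0.0003099475881951525 [-0.29649431  0.79759402  0.43066852  0.29476493 -0.18681829  0.        ] [23.9 -6.9 -0.  -0.   0.   0. ]
```

```bash
python3 - <<'E'
from h import *
import kin; from kin import *
s=sense();D.append((s["joint_pos"],s["tool_pos"]))
def f(q,p):
    x,A=fk(q,p[:6]); return x+Ro.from_euler('z',q[0]).apply([0,p[6],0]),A
for m in([1,1,1,1,0,0,1],[1,1,1,1,0,1,1],[1,1,1,1,1,0,1],[1,1,1,1,1,1,1]):
    m=np.array(m)
    r=least_squares(lambda p:np.concatenate([f(q,p*m)[0]-np.array(t) for q,t in D]),[.3,.4,.4,.2,0,0,.02]); print(m,r.cost,(r.x*m).round(4),(r.fun*1000).round(1))
E
```

```text
[1 1 1 1 0 0 1] 1.4897623081159834e-08 [ 0.248   0.514   0.5652  0.3475  0.     -0.      0.0248] [ 0.1 -0.  -0.  -0.1 -0.   0.   0.1  0.1  0. ]
[1 1 1 1 0 1 1] 1.0901879443319068e-08 [ 2.483e-01  5.140e-01  5.655e-01  3.477e-01  0.000e+00 -3.000e-04
  2.490e-02] [ 0.  -0.   0.  -0.1 -0.   0.   0.1  0.1 -0. ]
[1 1 1 1 1 0 1] 2.1335074461927496e-13 [ 0.2518  0.512   0.5662  0.3477  0.0014 -0.      0.0249] [-0.  0.  0. -0. -0. -0.  0. -0. -0.]
[1 1 1 1 1 1 1] 1.7363919343285614e-14 [0.2518 0.512  0.5662 0.3477 0.0014 0.     0.0249] [-0.  0. -0.  0. -0.  0. -0.  0. -0.]
```

```bash
cat >> kin.py <<'E'
P=np.array([.248,.514,.5652,.3475,0,0]);C=.0248
OFF=Ro.from_euler('z',np.pi/2).as_matrix()
N=np.array([.961,-.278,0]);E=np.array([.278,.961,0]);N/=np.linalg.norm(N);E/=np.linalg.norm(E)
def pose(n,s,z,th,az=0,roll=0):
    "mm, deg; az turns tilt direction from board normal (ccw)"
    Z=Ro.from_euler('z',az,degrees=True); NN,EE=Z.apply(N),Z.apply(E); th=np.radians(th)
    zt=np.sin(th)*NN-np.cos(th)*np.array([0,0,1])
    return N*(.5263+n/1000)+E*s/1000+[0,0,z/1000],np.c_[np.cross(EE,zt),EE,zt]
def ik(p,R):
    h,L1,L2,T=P[:4]; w=p-T*R[:,2]
    r=np.hypot(w[0],w[1]); q1=np.arctan2(w[1],w[0])-np.arcsin(C/r)
    x=np.sqrt(r*r-C*C);y=w[2]-h;c=(x*x+y*y-L1*L1-L2*L2)/(2*L1*L2)
    if abs(c)>1:return None
    q3=np.arccos(c); q2=np.arctan2(x,y)-np.arctan2(L2*np.sin(q3),L1+L2*np.cos(q3))
    A=(Ro.from_euler('z',q1)*Ro.from_euler('y',q2+q3)).as_matrix()
    M=A.T@R@OFF.T; q5=np.arccos(np.clip(M[2,2],-1,1)); q4=np.arctan2(M[1,2],M[0,2]); q6=np.arctan2(M[2,1],-M[2,0])
    return np.array([q1,q2,q3,q4,q5,q6])
E
python3 - <<'E'
from kin import *
from h import sense
s=sense(); print(ik(s["tool_pos"],s["ee_rot"]),s["joint_pos"])
for sx in(220,):
  for th in(25,30,35,40,45,50):
    for az in(0,10,20,30):
      q=ik(*pose(-62,sx,10,th,az)); print(th,az,None if q is None else (q.round(2).tolist(),"OK" if ((q>LIM[:,0]+.02)&(q<LIM[:,1]-.02)).all() else ""))
E
```

```text
[ 0.48613703 -0.11382053  2.55683292 -1.30798402  0.50879543  0.33251685] [ 0.48611762 -0.11358263  2.5566242  -1.30804357  0.5087758   0.33256803]
25 0 ([0.26, 0.05, 2.4, -0.63, 0.38, -0.47], 'OK')
25 10 ([0.2, 0.03, 2.43, -0.45, 0.3, -0.86], 'OK')
25 20 ([0.13, 0.02, 2.44, -0.11, 0.25, -1.41], 'OK')
25 30 ([0.06, 0.02, 2.44, 0.29, 0.27, -2.02], 'OK')
30 0 ([0.3, 0.04, 2.45, -0.97, 0.34, -0.12], 'OK')
30 10 ([0.22, 0.02, 2.48, -0.84, 0.22, -0.45], 'OK')
30 20 ([0.14, -0.0, 2.5, -0.27, 0.13, -1.25], 'OK')
30 30 ([0.05, -0.0, 2.5, 0.64, 0.16, -2.37], 'OK')
35 0 ([0.34, 0.05, 2.49, -1.34, 0.35, 0.29], '')
35 10 ([0.25, 0.01, 2.53, -1.49, 0.2, 0.21], '')
35 20 ([0.14, -0.01, 2.55, -1.85, 0.04, 0.34], '')
35 30 ([0.03, -0.01, 2.55, 1.6, 0.12, 2.94], '')
40 0 ([0.38, 0.07, 2.53, -1.67, 0.41, 0.65], '')
40 10 ([0.27, 0.03, 2.58, -2.04, 0.27, 0.78], '')
40 20 ([0.15, 0.0, 2.6, -2.83, 0.17, 1.32], '')
40 30 ([0.01, 0.0, 2.6, 2.36, 0.21, 2.17], '')
45 0 ([0.43, 0.1, 2.57, -1.9, 0.51, 0.92], '')
45 10 ([0.3, 0.06, 2.62, -2.32, 0.4, 1.09], '')
45 20 ([0.15, 0.03, 2.65, -2.95, 0.33, 1.45], '')
45 30 ([-0.01, 0.03, 2.65, 2.62, 0.35, 1.89], '')
50 0 ([0.47, 0.16, 2.6, -2.05, 0.63, 1.11], '')
50 10 ([0.34, 0.11, 2.65, -2.46, 0.55, 1.26], '')
50 20 ([0.16, 0.09, 2.69, -2.99, 0.5, 1.5], '')
50 30 ([-0.03, 0.08, 2.69, 2.72, 0.52, 1.76], '')
```

```bash
cat > path.py <<'E'
from kin import *
def tcp(phi,L,th=None,A=None,hw=10.5,dl=5.):
    f=np.radians(phi); th=(max(min(33,87-phi),-12) if th is None else th); t=np.radians(th)
    w=np.array([np.sin(f),np.cos(f)]);u=np.array([np.cos(f),-np.sin(f)])
    A0=np.array([20.1,18.]) if A is None else np.array(A)
    if phi<26.6 and A is None: B=np.array([-62*np.cos(f)+9*np.sin(f),18+62*np.sin(f)+9*np.cos(f)])
    elif phi<=90: B=A0-80*u
    else: B=A0+[8,0]-80*u-8*w
    K=B+L*(np.array([np.sin(t),-np.cos(t)]) if th+phi<90 else u)
    return K-hw*np.array([np.cos(t),np.sin(t)])+dl*np.array([np.sin(t),-np.cos(t)]),th
if __name__=="__main__":
    for phi,L in((0,14),(8,14),(16,13),(24,12),(32,11),(40,10),(48,9),(56,9),(64,9),(72,9),(80,9),(88,9),(96,9),(104,9),(110,9),(116,9)):
        x,th=tcp(phi,L); q=ik(*pose(x[0],220,x[1],th))
        print(phi,x.round(1),th,q.round(2),((q>LIM[:,0]+.01)&(q<LIM[:,1]-.01)).all())
    for z in (65,30,8): q=ik(*pose(-85,220,z,33)); print(z,q.round(2))
E
python3 path.py; python3 to.py -85 220 40 31 4
```

```text
0 [-60.5   5.3] 33 [ 0.32  0.06  2.48 -1.23  0.33  0.16] True
8 [-58.6  13.9] 33 [ 0.32  0.04  2.47 -1.17  0.34  0.09] True
16 [-56.1  22.9] 33 [ 0.31  0.02  2.46 -1.1   0.35  0.02] True
24 [-52.5  31.5] 33 [ 0.31  0.01  2.45 -1.04  0.36 -0.05] True
32 [-47.8  41.3] 33 [ 0.3  -0.01  2.44 -0.98  0.37 -0.12] True
40 [-41.8  51.1] 33 [ 0.29 -0.02  2.43 -0.92  0.38 -0.19] True
48 [-34.6  60. ] 33 [ 0.28 -0.03  2.41 -0.88  0.39 -0.25] True
56 [-26.4  66.9] 31 [ 0.26 -0.03  2.38 -0.72  0.41 -0.42] True
64 [-19.2  72.9] 23 [ 0.2   0.01  2.28 -0.36  0.53 -0.81] True
72 [-11.1  77.8] 15 [ 0.14  0.06  2.17 -0.17  0.68 -1.02] True
80 [-2.5 81.6] 7 [ 0.1   0.14  2.06 -0.06  0.83 -1.15] True
88 [ 6.6 84.1] -1 [ 0.06  0.22  1.94  0.01  0.99 -1.23] True
96 [15.9 86.2] -9 [ 0.03  0.32  1.83  0.05  1.15 -1.28] True
104 [26.2 86.1] -12 [ 0.02  0.37  1.77  0.07  1.21 -1.3 ] True
110 [33.6 84.7] -12 [ 0.02  0.38  1.75  0.07  1.21 -1.3 ] True
116 [40.7 82.6] -12 [ 0.01  0.39  1.74  0.06  1.21 -1.3 ] True
65 [ 0.36 -0.13  2.49 -0.86  0.45 -0.2 ]
30 [ 0.36 -0.04  2.5  -1.05  0.39  0.01]
8 [ 0.36  0.02  2.51 -1.2   0.36  0.17]
now n,s,z [-94.3 224.3  65.2] theta 41.388647853786395 q [ 0.49 -0.11  2.56 -1.31  0.51  0.33] F [-0.2  0.8  1.2]
[0.0193, -0.0168, -0.063, 0.0299, 0.0815, 0.0043] turn/row 2.6067898021090796
```

>>> drive_tool(commands=[[[0,0,0,0.06,0.163,0.009],[0,0,0,0.06,0.163,0.009],[0.026,-0.022,-0.084,0,0,0],[0.026,-0.022,-0.084,0,0,0],[0.025,-0.023,-0.084,0,0,0],[0,0,0,0,0,0]]])

```text
time: 8.65
tool_pos: [0.4825, 0.0861, 0.0363]
ee_rot: [[-0.815, 0.282, 0.506], [0.235, 0.959, -0.156], [-0.529, -0.009, -0.848]]
wrist_force: [-0.7, 0.3, -0.2]
width: 0.0426
finger_force: 0.0
```

```bash
python3 to.py -85 220 8 33 3
```

```text
now n,s,z [-86.7 216.8  36.3] theta 31.970019811538325 q [ 0.36 -0.06  2.49 -0.95  0.41 -0.1 ] F [-0.7  0.3 -0.2]
[0.0086, 0.0087, -0.0944, 0.0021, -0.0125, 0.0029] turn/row 0.3905281043714475
```

>>> drive_tool(commands=[[[0.009,0.009,-0.094,0,-0.0125,0.003],[0.009,0.009,-0.094,0,-0.0125,0.003],[0.009,0.009,-0.094,0,-0.0125,0.003],[0.046,-0.013,0,0,0,0],[0.046,-0.013,0,0,0,0],[0.046,-0.013,0,0,0,0],[0.046,-0.013,0,0,0,0],[0,0,0,0,0,0]]])

```text
time: 9.65
tool_pos: [0.5053, 0.0842, 0.0099]
ee_rot: [[-0.804, 0.278, 0.525], [0.233, 0.96, -0.152], [-0.547, -0.0, -0.837]]
wrist_force: [-0.6, -1.1, -0.1]
width: 0.043
finger_force: 0.0
```

```bash
python3 to.py -62 220 8 33 2
```

```text
now n,s,z [-64.3 221.3   9.9] theta 33.134943641090736 q [ 0.33  0.04  2.48 -1.2   0.34  0.14] F [-0.6 -1.1 -0.1]
[0.0091, -0.0095, -0.0096, 0.0009, 0.0021, 0.0006] turn/row 0.07032737315364314
```

```bash
cat > rows.py <<'E'
# rows.py L s phi0 phi1 dphi [Ax Ay]: rows from current pose
import sys; from path import *; from h import sense
a=list(map(float,sys.argv[1:])); L,s_,f0,f1,df=a[:5]; A=a[5:7] or None
s=sense(); p,R=s["tool_pos"],s["ee_rot"]
for f in np.arange(f0,f1+.1,df):
    x,th=tcp(f,L,A=A); p2,R2=pose(x[0],s_,x[1],th)
    v=np.r_[(p2-p)/.1,Ro.from_matrix(R2@R.T).as_rotvec()/np.radians(30)]
    print("#",f,x.round(1),round(th,1),np.round(v,3).tolist()); p,R=p2,R2
E
python3 rows.py 9 221 0 30 5
```

```text
# 0.0 [-63.2   9.5] 33 [0.01, -0.006, -0.004, 0.002, 0.004, 0.001]
# 5.0 [-62.2  14.9] 33 [0.01, -0.003, 0.054, 0.0, 0.0, 0.0]
# 10.0 [-60.7  20.2] 33 [0.014, -0.004, 0.053, 0.0, 0.0, 0.0]
# 15.0 [-58.7  25.3] 33 [0.019, -0.005, 0.051, 0.0, 0.0, 0.0]
# 20.0 [-56.4  30.2] 33 [0.023, -0.007, 0.049, 0.0, 0.0, 0.0]
# 25.0 [-53.6  34.9] 33 [0.027, -0.008, 0.047, 0.0, 0.0, 0.0]
# 30.0 [-50.4  40.5] 33 [0.031, -0.009, 0.056, 0.0, 0.0, 0.0]
```

>>> drive_tool(commands=[[[0.01,-0.005,0,0,0,0],[0.012,-0.003,0,0,0,0],[0.005,-0.002,0.027,0,0,0],[0.005,-0.002,0.027,0,0,0],[0.007,-0.002,0.027,0,0,0],[0.007,-0.002,0.027,0,0,0],[0.01,-0.003,0.025,0,0,0],[0.01,-0.003,0.025,0,0,0],[0.012,-0.003,0.025,0,0,0],[0.012,-0.003,0.025,0,0,0]]])

```text
time: 10.9
tool_pos: [0.5137, 0.0814, 0.0305]
ee_rot: [[-0.805, 0.278, 0.524], [0.232, 0.961, -0.153], [-0.546, -0.001, -0.838]]
wrist_force: [-2.5, -0.6, -0.2]
width: 0.0427
finger_force: 0.9
```

```bash
python3 rows.py 9 221 25 60 5;python3 - <<'E'
from h import *
n=np.array([.961,-.278]);e=np.array([.278,.961])
im,d=get_image("side"); cv2.imwrite("pics/s2.png",cv2.resize(im[150:300,200:400,::-1],(800,600),interpolation=cv2.INTER_CUBIC))
E
```

```text
# 25.0 [-53.6  34.9] 33 [0.019, -0.005, 0.044, 0.003, 0.003, 0.0]
# 30.0 [-50.4  40.5] 33 [0.031, -0.009, 0.056, 0.0, 0.0, 0.0]
# 35.0 [-46.6  46.4] 33 [0.036, -0.01, 0.059, 0.0, 0.0, 0.0]
# 40.0 [-42.4  52. ] 33 [0.041, -0.012, 0.055, 0.0, 0.0, 0.0]
# 45.0 [-37.6  57.1] 33 [0.045, -0.013, 0.051, 0.0, 0.0, 0.0]
# 50.0 [-32.5  61.8] 33 [0.049, -0.014, 0.047, 0.0, 0.0, 0.0]
# 55.0 [-27.3  66.1] 32.0 [0.05, -0.015, 0.043, 0.009, 0.032, 0.0]
# 60.0 [-22.9  70. ] 27.0 [0.042, -0.012, 0.039, 0.046, 0.16, -0.0]
```

View pics/s2.png

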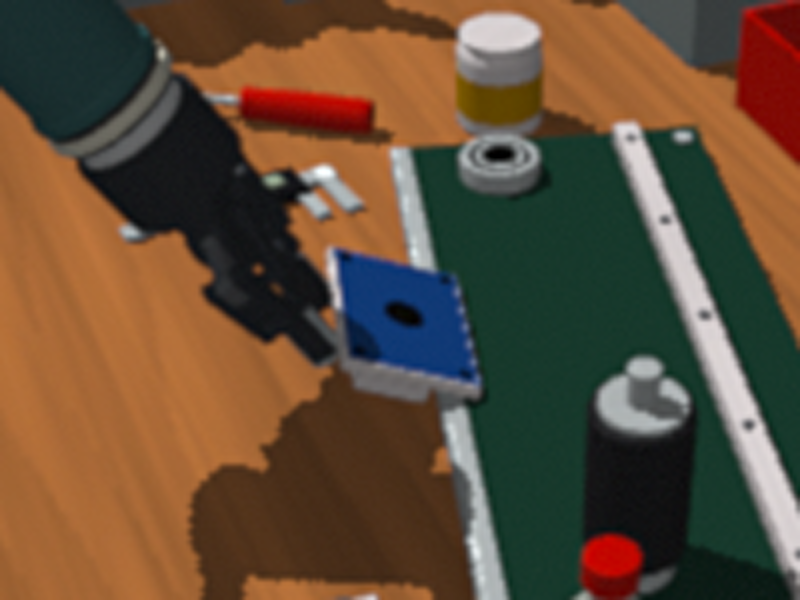

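The crop shows the flange at about (400,320) tipping up on the fingertips and pivoting on the board edge as intended. I'll carry on with the lift.

>>> drive_tool(commands=[[[0.01,-0.003,0.022,0,0,0],[0.01,-0.003,0.022,0,0,0],[0.015,-0.004,0.028,0,0,0],[0.015,-0.004,0.028,0,0,0],[0.018,-0.005,0.03,0,0,0],[0.018,-0.005,0.029,0,0,0],[0.02,-0.006,0.028,0,0,0],[0.02,-0.006,0.027,0,0,0]]])

```text
time: 11.95
tool_pos: [0.5264, 0.0779, 0.0519]
ee_rot: [[-0.805, 0.278, 0.524], [0.232, 0.961, -0.152], [-0.546, -0.001, -0.838]]
wrist_force: [-0.8, 0.8, -1.3]
width: 0.0427
finger_force: 0.6
```

```bash
cat > plane.py <<'E'
from h import *
N=np.array([.961,-.278,0]);E=np.array([.278,.961,0]);Z=np.array([0,0,1])
for cam in("side","top"):
    im,d=get_image(cam); hsv=cv2.cvtColor(im,cv2.COLOR_RGB2HSV)
    m=(hsv[...,0]>100)&(hsv[...,0]<130)&(hsv[...,1]>120)
    P,u,v=pts(cam,d,m); X=np.c_[P@N-.5263,P@E,P[:,2]]*1000
    X=X[(X[:,0]>-90)&(X[:,0]<100)&(X[:,1]>120)&(X[:,1]<320)&(X[:,2]>10)&(X[:,2]<140)]
    if len(X)<60: print(cam,"few",len(X)); continue
    c=X.mean(0); w=np.linalg.svd(X-c)[2][2]; w*=np.sign(w[0]+1e-9) if abs(w[0])>.05 else np.sign(w[2])
    print(cam,len(X),"phi",np.degrees(np.arctan2(w[0],w[2])).round(1),"skew",np.degrees(np.arcsin(w[1])).round(1),"c",c.round(1),"p1-99",np.percentile(X,[1,99],axis=0).round(1).tolist())
E
python3 plane.py; python3 rows.py 9 221 45 80 5
```

```text
side 572 phi 40.2 skew 0.0 c [ -4.2 216.9  48.7] p1-99 [[-31.9, 168.7, 24.3], [24.5, 267.8, 72.9]]
top 1095 phi 41.0 skew -0.0 c [ -4.7 220.7  50.3] p1-99 [[-31.3, 170.3, 25.4], [23.7, 271.1, 74.2]]
# 45.0 [-37.6  57.1] 33 [0.041, -0.014, 0.049, 0.002, 0.004, 0.001]
# 50.0 [-32.5  61.8] 33 [0.049, -0.014, 0.047, 0.0, 0.0, 0.0]
# 55.0 [-27.3  66.1] 32.0 [0.05, -0.015, 0.043, 0.009, 0.032, 0.0]
# 60.0 [-22.9  70. ] 27.0 [0.042, -0.012, 0.039, 0.046, 0.16, -0.0]
# 65.0 [-18.2  73.6] 22.0 [0.045, -0.013, 0.035, 0.046, 0.16, -0.0]
# 70.0 [-13.2  76.7] 17.0 [0.048, -0.014, 0.031, 0.046, 0.16, -0.0]
# 75.0 [-8.  79.4] 12.0 [0.05, -0.015, 0.027, 0.046, 0.16, 0.0]
# 80.0 [-2.5 81.6] 7.0 [0.052, -0.015, 0.022, 0.046, 0.16, -0.0]
```

>>> drive_tool(commands=[[[0.02,-0.007,0.025,0,0,0],[0.021,-0.007,0.024,0,0,0],[0.025,-0.007,0.024,0,0,0],[0.024,-0.007,0.023,0,0,0],[0.025,-0.007,0.022,0.005,0.016,0],[0.025,-0.008,0.021,0.005,0.016,0],[0.021,-0.006,0.02,0.023,0.08,0],[0.021,-0.006,0.019,0.023,0.08,0],[0.022,-0.006,0.018,0.023,0.08,0],[0.023,-0.007,0.017,0.023,0.08,0],[0.024,-0.007,0.016,0.023,0.08,0],[0.024,-0.007,0.015,0.023,0.08,0]]])

```text
time: 13.55
tool_pos: [0.554, 0.0697, 0.0765]
ee_rot: [[-0.919, 0.278, 0.281], [0.265, 0.961, -0.082], [-0.293, -0.001, -0.956]]
wrist_force: [-0.3, -0.2, 0.6]
width: 0.0428
finger_force: 0.4
```

```bash
python3 plane.py; python3 rows.py 9 221 75 120 5
```

```text
side 135 phi 70.2 skew -0.0 c [ 15.4 218.5  55.2] p1-99 [[3.7, 175.5, 18.2], [28.5, 264.2, 88.2]]
top 300 phi 71.6 skew -0.1 c [ 16.3 219.9  55.9] p1-99 [[5.7, 169.7, 23.5], [27.2, 271.0, 87.7]]
# 75.0 [-8.  79.4] 12.0 [0.036, -0.013, 0.02, 0.048, 0.167, 0.001]
# 80.0 [-2.5 81.6] 7.0 [0.052, -0.015, 0.022, 0.046, 0.16, -0.0]
# 85.0 [ 3.1 83.3] 2.0 [0.054, -0.016, 0.017, 0.046, 0.16, 0.0]
# 90.0 [ 8.9 84.6] -3.0 [0.055, -0.016, 0.012, 0.046, 0.16, 0.0]
# 95.0 [14.8 86. ] -8.0 [0.056, -0.016, 0.014, 0.046, 0.16, -0.0]
# 100.0 [20.9 86.7] -12 [0.059, -0.017, 0.007, 0.037, 0.128, 0.0]
# 105.0 [27.4 85.9] -12 [0.063, -0.018, -0.007, 0.0, 0.0, 0.0]
# 110.0 [33.6 84.7] -12 [0.059, -0.017, -0.012, 0.0, 0.0, 0.0]
# 115.0 [39.5 83. ] -12 [0.058, -0.017, -0.017, 0.0, 0.0, 0.0]
# 120.0 [45.4 80.8] -12 [0.056, -0.016, -0.022, 0.0, 0.0, 0.0]
```

>>> drive_tool(commands=[[[0.018,-0.006,0.01,0.024,0.083,0],[0.018,-0.007,0.01,0.024,0.083,0],[0.026,-0.008,0.011,0.023,0.08,0],[0.026,-0.007,0.011,0.023,0.08,0],[0.027,-0.008,0.009,0.023,0.08,0],[0.027,-0.008,0.008,0.023,0.08,0],[0.027,-0.008,0.006,0.023,0.08,0],[0.028,-0.008,0.006,0.023,0.08,0],[0.028,-0.008,0.007,0.023,0.08,0],[0.028,-0.008,0.007,0.023,0.08,0],[0.03,-0.009,0.004,0.018,0.064,0],[0.029,-0.008,0.003,0.019,0.064,0]]])

```text
time: 15.15
tool_pos: [0.5849, 0.0602, 0.0851]
ee_rot: [[-0.939, 0.277, -0.201], [0.272, 0.961, 0.056], [0.209, -0.002, -0.978]]
wrist_force: [-1.3, -0.5, 0.7]
width: 0.0427
finger_force: 0.2
```

```bash
python3 plane.py; python3 rows.py 9 221 105 125 5; python3 -c "
from h import *
im,d=get_image('side'); cv2.imwrite('pics/s3.png',cv2.resize(im[120:300,200:440,::-1],(800,600),interpolation=cv2.INTER_CUBIC))"
```

```text
side few 0
top few 0
# 105.0 [27.4 85.9] -12 [0.077, -0.015, 0.011, 0.004, -0.001, -0.0]
# 110.0 [33.6 84.7] -12 [0.059, -0.017, -0.012, 0.0, 0.0, 0.0]
# 115.0 [39.5 83. ] -12 [0.058, -0.017, -0.017, 0.0, 0.0, 0.0]
# 120.0 [45.4 80.8] -12 [0.056, -0.016, -0.022, 0.0, 0.0, 0.0]
# 125.0 [51. 78.] -12 [0.054, -0.016, -0.027, 0.0, 0.0, 0.0]
```

View pics/s3.png

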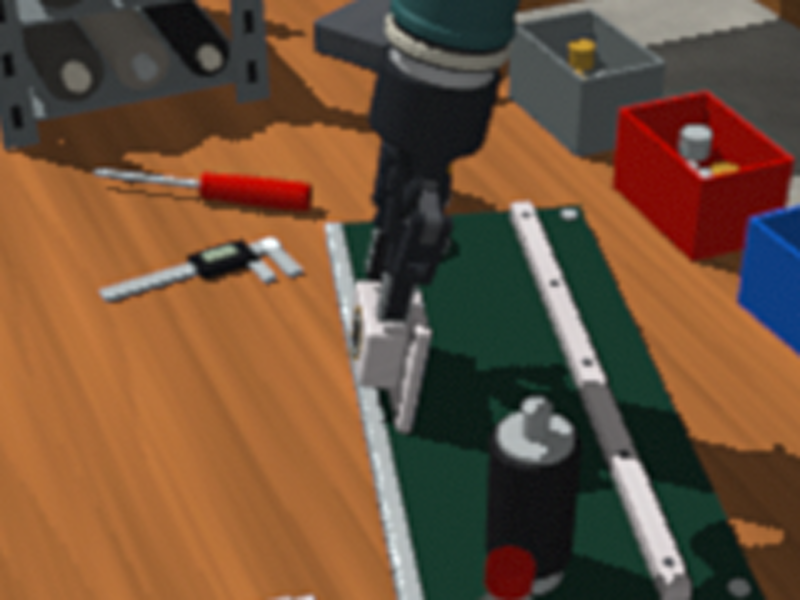

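>>> drive_tool(commands=[[[0.03,-0.009,0,0,0,0],[0.03,-0.009,0,0,0,0],[0.03,-0.009,-0.004,0,0,0],[0.03,-0.009,-0.006,0,0,0],[0.03,-0.009,-0.006,0,0,0],[0,0,0,0,0,0]]])

```text
time: 16.05
tool_pos: [0.6004, 0.0557, 0.0838]
ee_rot: [[-0.94, 0.277, -0.2], [0.272, 0.961, 0.057], [0.208, -0.001, -0.978]]
wrist_force: [0.4, 0.1, -0.2]
width: 0.0427
finger_force: 0.2
```

```bash
cat > flat.py <<'E'
from h import *
N=np.array([.961,-.278,0]);E=np.array([.278,.961,0])
for cam in("top","side"):
    im,d=get_image(cam)
    P,u,v=pts(cam,d); X=np.c_[P@N-.5263,P@E,P[:,2]]*1000
    m=(X[:,0]>-10)&(X[:,0]<147)&(X[:,1]>130)&(X[:,1]<320)
    for nm,l,h in(("boss",48,57),("flange",23,30)):
        Y=X[m&(X[:,2]>l)&(X[:,2]<h)]
        if len(Y)>20: print(cam,nm,len(Y),cv2.minAreaRect(Y[:,:2].astype(np.float32)),"z",np.median(Y[:,2]),np.percentile(Y[:,:2],[1,99],axis=0).round(1).tolist())
    print(cam,"max z",np.percentile(X[m][:,2],99.5))
E
python3 flat.py;python3 to.py 35 221 85 -12 1
```

```text
top max z 550.8044875091098
side boss 104 ((15.040139198303223, 200.70004272460938), (29.034404754638672, 90.85538482666016), 28.007160186767578) z 52.441087534743964 [[5.8, 163.7], [44.5, 244.0]]
side flange 35 ((23.28472900390625, 186.22491455078125), (8.327699661254883, 46.77638626098633), 10.500876426696777) z 26.98800875627851 [[21.9, 163.6], [31.3, 208.0]]
side max z 516.3823862578962
now n,s,z [ 34.5 220.4  83.7] theta -12.0496412855805 q [ 0.02  0.38  1.75  0.06  1.21 -1.3 ] F [1.4 0.5 0.1]
[0.0061, 0.0047, 0.0128, 0.0019, -0.0023, -0.0011] turn/row 0.09534984519875721
```

>>> drive_tool(commands=[[[0.03,-0.009,-0.006,0,0,0],[0.03,-0.009,-0.008,0,0,0],[0,0,0,0,0,0],[0,0,0,0,0,0]]])

```text
time: 16.65
tool_pos: [0.6067, 0.054, 0.0831]
ee_rot: [[-0.94, 0.277, -0.2], [0.271, 0.961, 0.057], [0.207, -0.001, -0.978]]
wrist_force: [1.3, -0.7, 6.2]
width: 0.0428
finger_force: 2.7
```

```bash
python3 flat.py
```

```text
top max z 553.7585543660009
side boss 107 ((18.437747955322266, 202.78195190429688), (29.47665786743164, 95.12804412841797), 26.33640480041504) z 53.30150315225656 [[9.0, 163.8], [49.1, 249.7]]
side flange 35 ((23.540197372436523, 188.3296661376953), (10.832895278930664, 50.79203414916992), 11.1455659866333) z 26.15945862915432 [[22.0, 163.0], [32.9, 213.0]]
side max z 516.9141437528374
```

>>> drive_tool(commands=[[[0,0,0.02,0,0,0],[0,0,0.015,0,0,0],[0.02,-0.006,0,0,0,0],[0.02,-0.006,0,0,0,0],[0,0,0,0,0,0]]])

```text
time: 17.38
tool_pos: [0.6098, 0.0529, 0.0855]
ee_rot: [[-0.939, 0.277, -0.202], [0.271, 0.961, 0.057], [0.209, -0.001, -0.978]]
wrist_force: [0.2, 0.2, -0.1]
width: 0.0428
finger_force: 0.0
```

```bash
python3 flat.py
```

```text
top max z 557.6962757646627
side boss 331 ((69.23529052734375, 217.5873565673828), (44.3206901550293, 67.16452026367188), 0.3436183035373688) z 52.21722145452087 [[47.4, 185.0], [91.0, 249.8]]
side flange 555 ((68.9211196899414, 218.34072875976562), (113.23446655273438, 79.41358184814453), 89.77275085449219) z 25.313608564455 [[29.9, 163.7], [108.2, 273.2]]
side max z 516.8498348361619
```

>>> drive_tool(commands=[[[0,0,0.15,0,0,0],[-0.2,0.058,0,0,0,0],[0,0,0,0,0,0]]])

```text
time: 17.85
tool_pos: [0.5894, 0.059, 0.1018]
ee_rot: [[-0.94, 0.277, -0.201], [0.271, 0.961, 0.057], [0.208, -0.001, -0.978]]
wrist_force: [0.2, -0.8, -0.3]
width: 0.043
finger_force: 0.0
```

```bash
python3 flat.py; python3 to.py 24 218 33 0 4
```

```text
top flange 99 ((101.86896514892578, 236.3206787109375), (142.45616149902344, 21.95949363708496), 86.18948364257812) z 25.898886297584543 [[88.1, 165.4], [109.2, 195.1]]
top max z 556.1592960764917
side boss 344 ((69.1820068359375, 218.4054412841797), (43.89418411254883, 69.4749984741211), 0.07788772135972977) z 52.26441942249904 [[47.5, 185.0], [90.4, 250.8]]
side flange 554 ((68.5579833984375, 218.19338989257812), (113.8524398803711, 79.70752716064453), 89.50283813476562) z 25.25841798546727 [[29.4, 163.8], [108.1, 272.7]]
side max z 515.1875713738684
now n,s,z [ 24.6 220.4 101.5] theta -11.976949241167963 q [ 0.02  0.35  1.76  0.06  1.23 -1.3 ] F [ 1.3 -0.1  0.4]
[-0.0032, -0.0054, -0.1712, -0.0272, -0.096, -0.0004] turn/row 2.9943101910531453
```

>>> drive_tool(commands=[[[-0.003,-0.005,-0.171,-0.027,-0.096,0],[-0.003,-0.005,-0.171,-0.027,-0.096,0],[-0.003,-0.005,-0.171,-0.027,-0.096,0],[-0.003,-0.005,-0.171,-0.027,-0.096,0],[0,0,0,0,0,0],[0.048,-0.014,0,0,0,0],[0.048,-0.014,0,0,0,0],[0.048,-0.014,0,0,0,0],[0.048,-0.014,0,0,0,0],[0.048,-0.014,0,0,0,0],[0.048,-0.014,0,0,0,0],[0.038,-0.011,0,0,0,0]]])

```text
time: 19.45
tool_pos: [0.6215, 0.0471, 0.0323]
ee_rot: [[-0.961, 0.277, -0.002], [0.277, 0.961, 0.001], [0.002, 0.0, -1.0]]
wrist_force: [-4.2, 0.9, 3.0]
width: 0.0423
finger_force: 2.0
```

```bash
python3 flat.py; python3 to.py 78 218 33 0 4
```

```text
top flange 104 ((63.21940994262695, 217.34378051757812), (62.47528076171875, 112.85633850097656), 17.508451461791992) z 25.859856364189355 [[41.4, 164.6], [107.2, 271.0]]
top max z 456.07191845648606
side boss 308 ((80.01374816894531, 216.3197479248047), (68.03128051757812, 67.21299743652344), 3.9745867252349854) z 52.235424585664745 [[47.5, 182.5], [112.5, 249.5]]
side flange 373 ((90.71107482910156, 216.845458984375), (80.44743347167969, 115.40514373779297), 0.547607421875) z 25.298148151564686 [[51.5, 163.1], [130.6, 267.8]]
side max z 448.19012168456993
now n,s,z [ 58.4 218.   32.4] theta -0.006288839326969902 q [ 0.04  0.36  1.88  0.    0.9  -1.25] F [-0.7 -0.9  0.2]
[0.0471, -0.0137, 0.0016, -0.0002, -0.0, -0.0003] turn/row 0.009220009971946405
```

>>> drive_tool(commands=[[[0.038,-0.011,0,0,0,0],[0.038,-0.011,0,0,0,0],[0.038,-0.011,0,0,0,0],[0.029,-0.008,0,0,0,0],[0.01,-0.003,0,0,0,0],[0,0,0,0,0,0]]])

```text
time: 20.3
tool_pos: [0.6369, 0.0427, 0.0323]
ee_rot: [[-0.961, 0.277, -0.001], [0.277, 0.961, 0.0], [0.001, 0.0, -1.0]]
wrist_force: [-1.1, -0.8, -0.2]
width: 0.0428
finger_force: 0.4
```

>>> drive_tool(commands=[[[0.01,-0.003,0,0,0,0],[0.01,-0.003,0,0,0,0]]])

```text
time: 20.55
tool_pos: [0.6385, 0.0422, 0.0323]
ee_rot: [[-0.961, 0.277, -0.002], [0.277, 0.961, 0.001], [0.002, 0.0, -1.0]]
wrist_force: [-1.2, 0.3, -1.6]
width: 0.0426
finger_force: 0.8
```

>>> drive_tool(commands=[[[0.01,-0.003,0,0,0,0]]])

```text
time: 20.68
tool_pos: [0.6396, 0.0419, 0.0323]
ee_rot: [[-0.961, 0.277, -0.001], [0.277, 0.961, 0.001], [0.002, 0.0, -1.0]]
wrist_force: [-1.7, 0.2, -0.6]
width: 0.0423
finger_force: 0.8
```

```bash
python3 to.py 78 218 33 0 4
```

```text
now n,s,z [ 76.5 218.   32.3] theta -0.08815339243544018 q [ 0.03  0.39  1.84  0.    0.92 -1.26] F [-1.7  0.2 -0.6]
[0.0037, -0.001, 0.0017, -0.0003, -0.0007, -0.0003] turn/row 0.02396471769381269
```

>>> drive_tool(commands=[[[0.01,-0.003,0,0,0,0],[0,0,0,0,0,0]]])

```text
time: 20.92
tool_pos: [0.6406, 0.0415, 0.0323]
ee_rot: [[-0.961, 0.277, -0.002], [0.277, 0.961, 0.0], [0.002, -0.0, -1.0]]
wrist_force: [-1.7, -0.3, -0.6]
width: 0.0429
finger_force: 0.8
```

>>> drive_tool(commands=[[[0.01,-0.003,0,0,0,0],[0,0,0,0,0,0]]])

```text
time: 21.18
tool_pos: [0.6406, 0.0415, 0.0323]
ee_rot: [[-0.961, 0.277, -0.004], [0.277, 0.961, 0.001], [0.004, -0.0, -1.0]]
wrist_force: [-4.7, 1.3, 3.1]
width: 0.0428
finger_force: 2.5
```

>>> drive_tool(commands=[[[0.01,-0.003,0,0,0,0],[0,0,0,0,0,0]]])

```text
time: 21.42
tool_pos: [0.6406, 0.0415, 0.0323]
ee_rot: [[-0.961, 0.277, -0.006], [0.277, 0.961, 0.001], [0.006, -0.0, -1.0]]
wrist_force: [-7.7, 2.4, 4.1]
width: 0.0431
finger_force: 4.0
```

Force climbs while the tool stays put, so the flange is firmly against the rail. I'll back off and check.

>>> drive_tool(commands=[[[-0.03,0.009,0,0,0,0],[-0.2,0.058,0,0,0,0],[-0.3,0.087,0.1,0,0,0],[-0.2,0.058,0.5,0,0,0],[-0.2,0.058,0.5,0,0,0],[-0.3,0.1,0.4,0,0,0],[0,0.4,0.2,0,0,0],[0,0.4,0,0,0,0],[0,0.4,0,0,0,0],[0,0.4,0,0,0,0],[0,0,0,0,0,0]]])

```text
time: 22.8
tool_pos: [0.5204, 0.2406, 0.2031]
ee_rot: [[-0.962, 0.274, 0.001], [0.274, 0.962, 0.002], [-0.001, 0.002, -1.0]]
wrist_force: [0.2, -0.5, 0.0]
width: 0.0424
finger_force: 0.0
```

```bash
sed -i 's/<147/<149/' flat.py; python3 flat.py; python3 - <<'E'
from h import *
N=np.array([.961,-.278,0]);E=np.array([.278,.961,0])
im,d=get_image("top"); P,u,v=pts("top",d); X=np.c_[P@N-.5263,P@E,P[:,2]]*1000
m=(X[:,0]>130)&(X[:,0]<180)&(X[:,1]>280)&(X[:,1]<380)&(X[:,2]>26)
print("rail n",np.percentile(X[m][:,0],[2,98]))
a=cv2.resize(im[130:330,170:440,::-1],(800,592),interpolation=cv2.INTER_CUBIC); cv2.imwrite("pics/t9.png",a)
E
```

```text
top boss 601 ((110.15229034423828, 219.39312744140625), (44.67904281616211, 65.53141021728516), 0.47918543219566345) z 53.329389958714906 [[88.5, 187.3], [131.1, 251.3]]
top flange 1020 ((87.94206237792969, 231.5516815185547), (122.32688903808594, 169.0963592529297), 0.22100836038589478) z 26.05578841741849 [[70.4, 165.2], [148.7, 273.6]]
top max z 55.812642947843024
side boss 334 ((110.21656799316406, 218.58274841308594), (68.58502960205078, 43.77521514892578), 89.6299819946289) z 52.22554256768924 [[88.8, 185.0], [131.6, 250.1]]
side flange 482 ((109.7974624633789, 218.38623046875), (110.9472427368164, 78.70198059082031), 89.57675170898438) z 25.23649906649196 [[70.8, 164.4], [148.4, 271.2]]
side max z 54.34083329965394
rail n [149.8891349 164.8973454]
```

View pics/t9.png

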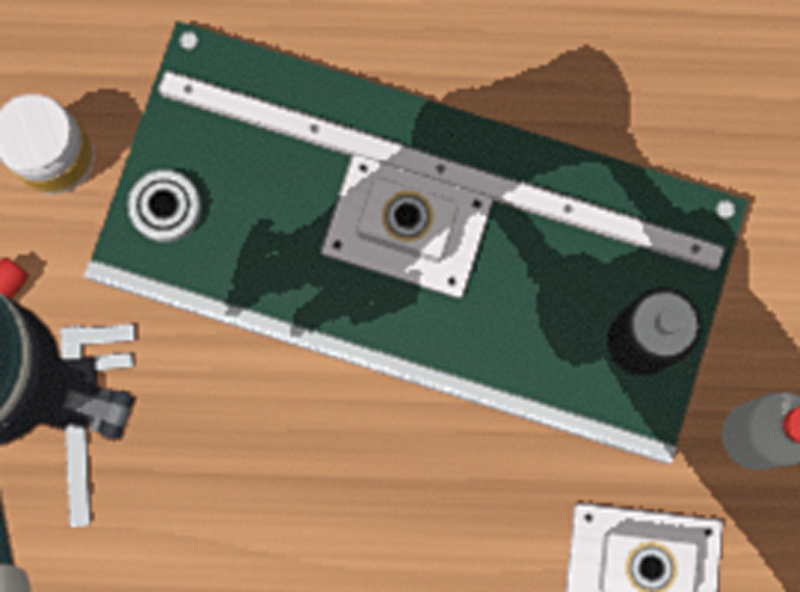

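The housing lies boss up at (407,215) with its long side flush along the rail, and its centre is 110 mm from the board's front edge, as it should be. The other things are undisturbed and the arm is clear at z 0.20.

```bash
python3 -c "
from workcell import *
print(hand_in())"
```

```text
the job is handed in; nothing more can be done
None
```

The housing is turned over, blue face down and boss up, with its flange flush against the stop rail; nothing else was disturbed, the arm is clear, and the job was handed in at about 23 s.

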